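# Fit the ball mount in the display receiver and lock it

## Robot

A 6-joint arm with a two-finger parallel gripper is mounted at the origin on the work surface. World frame = base frame: x ahead of the robot, y to its left, z up, the work surface at z = 0. Lengths are in m, angles in rad, forces in N, time in s.
With the tool pointing down it reaches from about 0.35 to 0.975 m from the base axis. Payload 4.9 kg.
Tool frame: the origin (TCP) lies at the very end of the fingers, on their centre line; the grasp point (between the pads) lies 19 mm behind it; x points along the fingers, y is the direction in which the jaws open and shut, and the axes are right-handed (so a half turn about x gives the same grasp; the last joint's range is limited). The gripper opens to 85 mm and grips with 20 to 120 N. Pads are 22 mm wide; open, the fingers measure 114 mm over their backs; the gripper's body (76 mm by 85 mm) begins 54 mm behind the grasp point. The pads swing forward as they close: fully open they stand 13 mm farther back than shut.
Start: joints at [-1.247, 0.053, 1.613, -0, 1.476, -0.119], TCP at [0.268, -0.565, 0.231] pointing down, gripper open.
Joint ranges: [-3.01, 3.01], [-1.01, 2.22], [0.06, 2.58], [-1.02, 4.17], [0.09, 2.62], [-3.14, 3.14]. Speed limits (rad/s): [2.57, 2.57, 3.14, 3.14, 3.14, 3.14].

## Interface

Orientations are given as a unit quaternion [w, x, y, z].
In Python, from plant import manip gives the robot as it stands.
- The arm moves only by the tool play_rows, never from a script. Its argument "plan" is a list of rows, each a list of 5 numbers: the shift along the tool's x, y, z in mm, then the turn about the tool's x in rad, then the closure, from -1 (fully open) to 1 (shut). A call has 1 to 8 rows; each row is the pose to reach, as a shift and turn from the pose commanded when the call began, along the tool's axes at that moment; what a row does not reach only later rows make up. A row lasts 1/8 s, in which the tool goes at most 62.5 mm and 10.7 degrees, less where a joint would pass 70% of its speed; a pose out of reach is approached as far as the arm can. A call with a gripper value outside its range is refused whole. The fingers move at their own pace and stop on an object; the grip force is fixed at half the most. Time passes only in rows, so rows that repeat a pose let the fingers close. It gives the time, the measured TCP pose, the force and the opening at its end, in the units of the state.
- manip.state(): the state, without advancing time (a new reading comes with each control period).
- manip.grab_frame(name): name is "side" or "top" or "wrist"; returns a dict with "img" (480x640x3 uint8, red, green, blue), "range_z" (480x640 float32, m along the optical axis (not along the pixel's ray), 0 where there is no reading), "fx", "fy", "cx", "cy" (pixels), "origin" and "rotation" of the camera in the world. Camera axes: x right, y up, looking along -z (the intrinsics and any distortion apply to the point x, -y, -z); pixel columns grow to the right and rows downward; lengths in m; the calibration is good to about 2 mm. A picture is of the moment at which its call begins.
- manip.job_done(): hands the job in, once; it reports no verdict.
The state is a dict: "time": time; "joint_pos": joint angles; "joint_vel": joint speeds; "joint_efforts": joint torques, N m; "tool_pos": TCP position; "tool_rot": TCP orientation; "contact_force": force on the tool from outside, world axes, zero at the start; "ft_torque": the same for the moment, N m; "gripper_width": opening from 0.0 (shut) to 1.0 (fully open).
Only numpy, scipy, OpenCV 4.12 (cv2) and the standard library are available. Lean on these libraries where they do the work, as an engineer would, in place of code of your own. Each camera call takes 0.05 s, during which the arm holds its last target. There are 200 camera calls.

## Task

Pull up the spring pin of the tow-hitch receiver and turn it a quarter turn so that it rests on its lugs and stays out by itself. Then slide the ball mount's square shank fully home in the receiver tube, with the ball on top, let go of it, and turn the pin back so that it springs down through the hole in the shank and locks it. Leave the carton, the tin and the wrench where they are.

Things in the scene. Friction and masses are not known exactly. Their poses are not given: they have to be found in the camera images.
- receiver: Fixed dark steel hitch receiver: a level square tube on a bracket with a 130 x 100 x 6 mm base plate. Origin: underside of the base plate, on the work surface, straight under the pin's upright axis. +x runs along the tube from its mouth to its closed end, z up. Tube: 43 mm wide outside, outer top 79 mm above the work surface.
- tube_mouth (a point): Centre of the tube's entry edge (receiver x = -56 mm, 57.5 mm above the work surface), axes as the receiver's. The mouth faces roughly to the robot's right (-y). A lighter steel lip flares from 43 mm square here to the tube's inside of 35 x 35 mm at receiver x = -48 mm. Inner floor 40 mm, ceiling 75 mm above the work surface.
- tube_stop (a point): Centre of the end stop's face, which closes the tube (receiver x = +32 mm, 57.5 mm above the work surface); axes as the receiver's.
- lugs (a point): Top middle of the two steel lugs on the tube (103 mm above the work surface, on the pin's axis; axes as the receiver's). They stand either side of the pin at y = 5 to 16 and -5 to -16 mm, x = -11 to 11 mm, from the tube's top up, with a slot 10 mm wide between them along x. Rest notches 3 mm deep, 10 mm wide cross the middle of their tops along y.
- handle (a point): Centre of the pin's black grip tab, 50 mm long (own x), 12 mm thick (y), 32 mm tall (z); 127 mm above the work surface and along the tube when the pin is down. A cross pin 37 x 7 mm parallel to it, 42 mm lower, lies in the slot between the lugs: lift 22 mm or more to turn. A quarter turn either way and let down, it rests in the notches and the pin stays out.
- pin_lift (a joint): Height of the spring pin in m: 0 = fully down, about 0.018 = resting out in the notches, 0.028 = upper limit. A spring pulls it down with 5 N at 0, 12 N at 0.023. The pin is 9 mm thick, round tipped; at 0 its tip is 14 mm below the tube's ceiling and blocks the tube, resting out it is clear of the tube.
- pin_turn (a joint): Turn of the pin in rad, counter-clockwise seen from above: 0 = tab along the tube, +1.57 or -1.57 = tab across the tube (rest notches). Limits -1.9 and 1.9; light friction.
- ball_mount: Loose plain metal ball mount, 195 mm long, about 0.75 kg, lying on its underside, ball up: square shank 32 x 32 mm from x = -27 to 118 mm (nose), then a tongue 50 x 46 x 10 mm with a 48 mm tow ball (centre at x = -52, top 62 mm above the underside). Origin: on the underside's centre line at the balance point, good to grip across. +x to the nose, z up.
- nose (a point): Centre of the shank's end face that goes into the tube (ball mount x = 118 mm, 16 mm above its underside); axes as the ball mount's. Fully home it is at the end stop and the ball mount's origin is 30 mm outside the tube's entry edge. Play in the tube 1.5 mm on each side.
- pin_hole (a point): Centre of the top of the 15 x 15 mm hole that goes down through the shank, 32 mm behind the nose; it comes under the pin when the nose is at the stop.
- carton: Bystander: cardboard box 70 x 110 x 50 mm. Origin: centre of its underside.
- grease_tin: Bystander: round tin, 68 mm in diameter, 90 mm tall. Origin: centre of its underside.
- wrench: Bystander: steel wrench lying flat. Origin: under its middle.
There are look-alikes about, which are no part of the job. Of the things like the receiver, leave any that is purple; of the rest the smaller one is meant.

How it is judged:
By the outcome, as a careful person would: the job done as asked, in the order asked, and still so for the second after the job is handed in, with the robot touching nothing.
It also fails if it takes over 69 s, if anything falls off the work surface, if the arm or the gripper's body presses on something with over 40 N, if the wrist force passes 120 N, or if a joint passes its speed limit or range.

## Working session

There is one attempt and no reset: what is moved stays moved. The work goes in short steps, Python scripts to look and compute and a tool call to move; the robot and the scene stay as the last step left them, time stands still between calls to the robot, and variables do not carry over. Pictures are saved under pics/ and viewed, about 8 in all and at most 12, crops included, and the job is handed in when it is done.

Besides the shell and the picture viewer there is one more tool, called after "Emit:" as a command line: name --pt "numbers of a row" for each row, then --argument value for the rest. play_rows: Moves the arm, as the interface text tells. Its arguments: {"type":"object","properties":{"plan":{"type":"array"}},"required":["plan"]}

```bash
ls; mkdir -p pics; cat > h.py <<'E'
import numpy as np,cv2
from plant import manip
from scipy.spatial.transform import Rotation as R
def grab(n,save):
    f=manip.grab_frame(n)
    cv2.imwrite(f'pics/{save}.png',f['img'][:,:,::-1]); 
    np.savez(f'pics/{save}.npz',**{k:v for k,v in f.items()})
    return f
def cloud(f):
    v,u=np.mgrid[0:480,0:640]; d=f['range_z']
    p=np.stack([(u-f['cx'])/f['fx']*d,-(v-f['cy'])/f['fy']*d,-d],-1)
    Ro=np.array(f['rotation']); 
    if Ro.size==4: Ro=R.from_quat(np.roll(Ro,-1)).as_matrix()
    P=p@Ro.T+np.array(f['origin']); P[d==0]=np.nan
    return P
E
python3 - <<'E'
from h import *
for n in ['top','side']:
    f=grab(n,n+'0'); print(n,{k:(v if np.size(v)<10 else np.shape(v)) for k,v in f.items()})
print(manip.state())
E
```

```text
pics
top {'img': (480, 640, 3), 'range_z': (480, 640), 'fx': 536.4725480962235, 'fy': 536.4725480962235, 'cx': 315.5023824356616, 'cy': 247.28773979543928, 'origin': array([0.46979198, 0.00741947, 1.07587965]), 'rotation': array([ 0.7154842 ,  0.030566  , -0.02059325, -0.69765608])}
side {'img': (480, 640, 3), 'range_z': (480, 640), 'fx': 470.4861151468023, 'fy': 470.4861151468023, 'cx': 317.7805463486817, 'cy': 244.0323692297154, 'origin': array([0.55219845, 0.58779405, 0.80300865]), 'rotation': array([-0.01061502, -0.00597869,  0.33681645,  0.94149151])}
{'time': 0.1, 'joint_pos': array([-1.24696619e+00,  5.32850651e-02,  1.61415560e+00, -1.73285943e-05,
        1.47599176e+00, -1.18984896e-01]), 'joint_vel': array([ 0.00110187, -0.00092032, -0.00239914, -0.00101298, -0.00092638,
        0.00077123]), 'joint_efforts': array([ 9.12722899e-04, -3.94901419e+01, -3.71364212e+01, -1.20306067e-04,
        3.90368019e-03, -1.18892928e-05]), 'tool_pos': array([ 0.2676276 , -0.56418021,  0.23019018]), 'tool_rot': array([-0.15463685, -0.68977283, -0.1559297 ,  0.68991798]), 'contact_force': array([-0.65428012,  0.32833824, -0.75635267]), 'ft_torque': array([ 0.00780552, -0.0283731 , -0.02206298]), 'gripper_width': 0.9983032619315741}
```

View pics/top0.png

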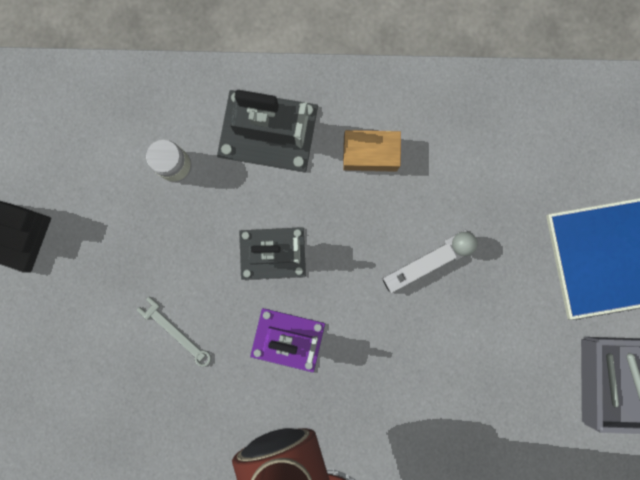

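View pics/side0.png

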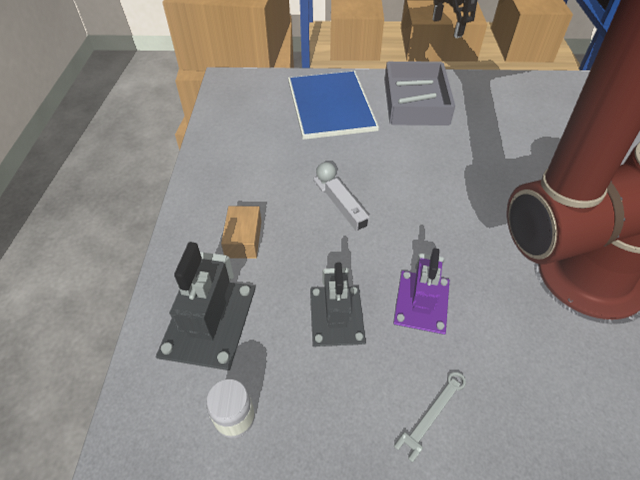

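The target is the small dark receiver in the middle (top view about (272,252), mouth to the right at (300,248)). The ball mount runs from its nose at (390,285) to its ball at (463,244).

```bash
python3 - <<'E'
from h import *
def load(n): return {k:v for k,v in np.load(f'pics/{n}.npz').items()}
def rect(Q):
    r=cv2.minAreaRect((Q[:,:2]*1000).astype(np.float32)); return np.round(r[0],1),np.round(r[1],1),round(r[2],2)
for n in ['top0','side0']:
    f=load(n);P=cloud(f)
    print(n,'table z',np.nanmedian(P[380:420,250:300,2]) if n=='top0' else np.nanmedian(P[180:200,430:450,2]))
    X,Y,Z=P[...,0],P[...,1],P[...,2]
    if n=='top0':
        for nm,(u,v) in dict(tab=(266,249),plate=(285,272),ball=(463,244),shank=(425,267),carton=(372,148)).items(): print(nm,P[v,u].round(4))
    c=P[250,266] if n=='top0' else c
    near=(abs(X-c[0])<.08)&(abs(Y-c[1])<.09)
    for nm,a,b in [('plate',.003,.012),('tubetop',.074,.084),('lugs',.097,.106),('tab',.120,.150),('tabtop',.138,.148)]:
        Q=P[near&(Z>a)&(Z<b)]; 
        if len(Q)>3: print(nm,len(Q),rect(Q),'zmed',np.median(Q[:,2]).round(4),'mean',Q.mean(0).round(4))
    m=(Y<-.10)&(Y>-.36)&(X>.33)&(X<.55)
    for nm,a,b in [('shank',.027,.037),('ball',.04,.07)]:
        Q=P[m&(Z>a)&(Z<b)]
        if len(Q)>3: print(nm,len(Q),rect(Q),Q.mean(0).round(4),'zmed',np.median(Q[:,2]),'zmax',Q[:,2].max())
    Q=P[m&(Z>.045)&(Z<.07)]
    A=np.c_[2*Q,np.ones(len(Q))]; s=np.linalg.lstsq(A,(Q**2).sum(1),rcond=None)[0]; print('ballfit',s[:3],np.sqrt(s[3]+s[:3]@s[:3]))
E
```

```text
top0 table z -0.00027990078503981053
tab [0.5321 0.1077 0.1431]
plate [0.4962 0.083  0.0071]
ball [ 0.5566 -0.257   0.0573]
shank [ 0.5122 -0.1903  0.0322]
carton [ 0.7399 -0.0818  0.0499]
plate 2031 (array([530.5, 107.7]), array([159.3, 179.8]), 0.41) zmed 0.0059 mean [0.53   0.1114 0.0061]
tubetop 806 (array([534.8, 101.6]), array([46.8, 94.2]), 2.72) zmed 0.0791 mean [0.5334 0.0955 0.0791]
lugs 118 (array([533.1, 110.9]), array([31.3, 22.5]), 6.44) zmed 0.1018 mean [0.5314 0.1104 0.1017]
tab 213 (array([533.3, 110. ]), array([12.3, 49.1]), 3.19) zmed 0.1423 mean [0.5326 0.109  0.1414]
tabtop 187 (array([533.2, 110. ]), array([11.6, 49.2]), 4.3) zmed 0.1426 mean [0.533  0.1102 0.1425]
shank 1141 (array([ 512. , -181.4]), array([ 32.2, 150.5]), 29.68) [ 0.5102 -0.1791  0.0318] zmed 0.03184021434558337 zmax 0.036728817185115004
ball 139 (array([ 543.1, -262.7]), array([13.5, 41.9]), 0.05) [ 0.544  -0.2613  0.0515] zmed 0.05196815639127994 zmax 0.06350518913421066
ballfit [ 0.55481093 -0.26404396  0.04294216] 0.018330004121907703
side0 table z -0.0006847472740909577
plate 1914 (array([531.7, 108.8]), array([143. , 148.6]), 5.23) zmed 0.0055 mean [0.5321 0.1252 0.0058]
tubetop 652 (array([532.1, 102.2]), array([49.8, 95.3]), 3.59) zmed 0.0784 mean [0.5323 0.1094 0.0784]
lugs 122 (array([530.9, 111.1]), array([32.3, 24.1]), 5.76) zmed 0.101 mean [0.5321 0.1116 0.1009]
tab 221 (array([531.1, 111.2]), array([12. , 51.3]), 2.8) zmed 0.1414 mean [0.5311 0.1166 0.1385]
tabtop 164 (array([531. , 110.9]), array([11.7, 50.8]), 2.8) zmed 0.1419 mean [0.5309 0.1126 0.1419]
shank 659 (array([ 510.6, -181.5]), array([ 35.5, 152.9]), 30.22) [ 0.508  -0.1766  0.0313] zmed 0.031295021588156224 zmax 0.036943655955801846
ball 74 (array([ 541.8, -259.2]), array([14.7, 32.8]), 0.17) [ 0.5433 -0.2562  0.0507] zmed 0.050961764945454235 zmax 0.06217689646393332
ballfit [ 0.5510397  -0.2612245   0.04500396] 0.014751744022846945
```

```bash
cat >> h.py <<'E'
def need(x,y,z,yaw):
    """shift (mm, tool axes) and turn taking the TCP to world x,y,z with tool y at world yaw (mod pi)"""
    s=manip.state(); M=R.from_quat(np.roll(s['tool_rot'],-1)).as_matrix()
    d=M.T@(np.array([x,y,z])-s['tool_pos'])*1000
    cy=np.arctan2(M[1,1],M[0,1]); t=-(yaw-cy); t=(t+np.pi/2)%np.pi-np.pi/2
    print('t',s['time'],'pos',(s['tool_pos']*1e3).round(1),'xaxis',M[:,0].round(4),'yaw',cy.round(4),'j',s['joint_pos'].round(2),'F',s['contact_force'].round(1),'w',round(s['gripper_width']*85,1))
    print('shift',d.round(1),'turn',t.round(4))
E
python3 - <<'E'
from h import *
need(.532,.1105,.26,np.radians(3))
E
```

```text
t 0.1 pos [ 267.6 -564.2  230.2] xaxis [-6.0e-04  1.7e-03 -1.0e+00] yaw -1.128 j [-1.25  0.05  1.61 -0.    1.48 -0.12] F [-0.7  0.3 -0.8] w 84.9
shift [ -28.8 -496.4 -528. ] turn -1.1803
```

Emit:
play_rows --pt "-29 -60 -64 -0.15 -1" --pt "-29 -120 -128 -0.3 -1" --pt "-29 -175 -186 -0.45 -1" --pt "-29 -220 -234 -0.6 -1" --pt "-29 -264 -281 -0.75 -1" --pt "-29 -306 -326 -0.9 -1" --pt "-29 -348 -371 -1.05 -1" --pt "-29 -390 -415 -1.18 -1"

```text
time: 1.1
tool_pos: [0.4494, -0.1004, 0.2599]
tool_rot: [0.514, 0.486, 0.514, -0.486]
contact_force: [0.4, -0.3, -0.4]
gripper_width: 0.999
```

```bash
python3 - <<'E'
from h import *
need(.532,.1105,.26,np.radians(3))
E
```

```text
t 1.1 pos [ 449.4 -100.4  259.9] xaxis [ 2.e-04 -1.e-04 -1.e+00] yaw 0.0562 j [-0.38 -0.37  1.94 -0.    1.57 -0.44] F [ 0.4 -0.3 -0.4] w 84.9
shift [-1.000e-01  9.430e+01 -2.059e+02] turn 0.0038
```

Emit:
play_rows --pt "0 24 -52 0 -1" --pt "0 48 -104 0 -1" --pt "0 70 -152 0 -1" --pt "0 85 -185 0 -1" --pt "0 94 -206 0 -1" --pt "0 94 -206 0 -1"

```text
time: 1.85
tool_pos: [0.5322, 0.1093, 0.2594]
tool_rot: [0.513, 0.486, 0.514, -0.487]
contact_force: [-0.2, -0.1, 0.6]
gripper_width: 1.001
```

```bash
python3 - <<'E'
from h import *
f=grab('wrist','w1');P=cloud(f);X,Y,Z=P[...,0],P[...,1],P[...,2]
print(f['origin'],f['range_z'].min(),f['range_z'].max())
def rect(Q):
    r=cv2.minAreaRect((Q[:,:2]*1000).astype(np.float32)); return np.round(r[0],1),np.round(r[1],1),round(r[2],2)
near=(abs(X-.532)<.09)&(abs(Y-.11)<.09)
for nm,a,b in [('plate',.003,.009),('tubetop',.076,.082),('lugs',.098,.106),('tabtop',.138,.148)]:
    Q=P[near&(Z>a)&(Z<b)]
    if len(Q)>3: print(nm,len(Q),rect(Q),np.median(Q[:,2]).round(4))
need(.532,.1105,.112,np.radians(3))
E
```

```text
[0.52851077 0.17686525 0.40163687] 0.0 0.5065853
plate 6937 (array([531.8, 110.1]), array([100. , 129.5]), 4.22) 0.0056
tubetop 3588 (array([533.6, 100.6]), array([49.5, 94.8]), 2.86) 0.0787
lugs 666 (array([532., 110.]), array([32. , 22.5]), 3.24) 0.1017
tabtop 1243 (array([532.1, 110. ]), array([11.7, 50.1]), 2.79) 0.1423
t 1.9 pos [532.  108.4 259.6] xaxis [-1.3e-03 -5.0e-04 -1.0e+00] yaw 0.0532 j [ 0.06 -0.16  1.77 -0.    1.53  0.01] F [-0.  -0.4 -0.1] w 84.8
shift [147.6   0.3  -2.1] turn 0.0009
```

View pics/w1.png

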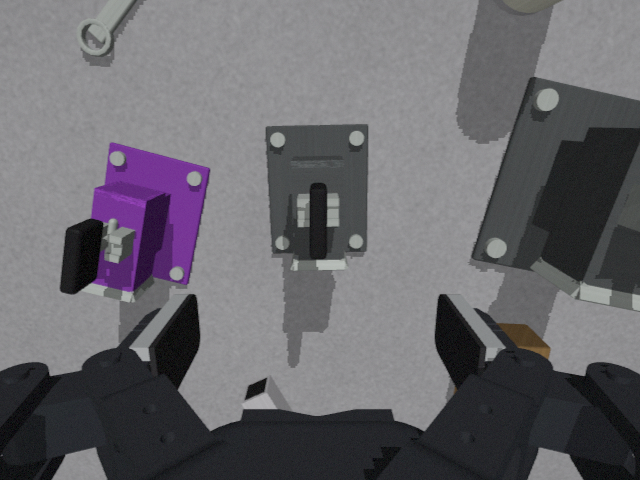

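The wrist view shows the target receiver at the centre (tab at about (317,220)), square to the jaws, and the purple look-alike clear to the left.

Emit:
play_rows --pt "50 0 -1 0 -0.3" --pt "100 0 -2 0 -0.3" --pt "130 0 -2 0 -0.3" --pt "149 0 -2 0 -0.3" --pt "149 0 -2 0 1" --pt "149 0 -2 0 1" --pt "149 0 -2 0 1" --pt "149 0 -2 0 1"

```text
time: 2.9
tool_pos: [0.5329, 0.1101, 0.1133]
tool_rot: [0.513, 0.487, 0.512, -0.487]
contact_force: [-4.7, -0.8, 6.2]
gripper_width: 0.131
```

Emit:
play_rows --pt "0 0 0 0 1" --pt "0 0 0 0 1" --pt "0 0 0 0 1"

```text
time: 3.28
tool_pos: [0.5328, 0.1101, 0.1133]
tool_rot: [0.513, 0.487, 0.512, -0.487]
contact_force: [-4.2, -1.5, 5.9]
gripper_width: 0.129
```

Emit:
play_rows --pt "-6 0 0 0 1" --pt "-12 0 0 0 1" --pt "-18 0 0 0 1" --pt "-24 0 0 0 1" --pt "-27 0 0 0 1" --pt "-27 0 0 0 1"

```text
time: 4.03
tool_pos: [0.5323, 0.11, 0.1373]
tool_rot: [0.513, 0.487, 0.513, -0.487]
contact_force: [7.2, -1.1, -12.9]
gripper_width: 0.132
```

Emit:
play_rows --pt "0 0 0 0.17 1" --pt "0 0 0 0.34 1" --pt "0 0 0 0.51 1" --pt "0 0 0 0.68 1" --pt "0 0 0 0.85 1" --pt "0 0 0 1.02 1" --pt "0 0 0 1.19 1" --pt "0 0 0 1.36 1"

```text
time: 5.03
tool_pos: [0.5322, 0.11, 0.1371]
tool_rot: [-0.091, -0.701, -0.091, 0.701]
contact_force: [6.6, -1.3, -13.2]
gripper_width: 0.131
```

Emit:
play_rows --pt "0 0 0 0.12 1" --pt "0 0 0 0.21 1" --pt "0 0 0 0.21 1"

```text
time: 5.4
tool_pos: [0.5322, 0.1099, 0.1371]
tool_rot: [-0.019, -0.707, -0.018, 0.707]
contact_force: [5.7, 0.0, -13.2]
gripper_width: 0.127
```

```bash
python3 - <<'E'
from h import *
need(.532,.110,.131,np.radians(-87))
E
```

```text
t 5.4 pos [532.2 109.9 137.1] xaxis [-1.e-04 -5.e-04 -1.e+00] yaw -1.5186 j [ 0.07 -0.06  1.89 -0.    1.32  1.59] F [  5.7   0.  -13.2] w 10.8
shift [ 6.1 -0.1  0.2] turn -0.0002
```

Lower into the notches, then release.

Emit:
play_rows --pt "3 0 0 0 1" --pt "6 0 0 0 1" --pt "8 0 0 0 1" --pt "8 0 0 0 1"

```text
time: 5.9
tool_pos: [0.5326, 0.11, 0.1317]
tool_rot: [0.019, 0.707, 0.019, -0.707]
contact_force: [-1.0, -2.6, 2.7]
gripper_width: 0.129
```

Emit:
play_rows --pt "0 0 0 0 0.5" --pt "0 0 0 0 0" --pt "0 0 0 0 -1" --pt "0 0 0 0 -1" --pt "0 0 0 0 -1" --pt "-30 0 0 0 -1" --pt "-80 0 0 0 -1" --pt "-120 0 0 0 -1"

```text
time: 6.9
tool_pos: [0.5324, 0.1102, 0.2521]
tool_rot: [0.019, 0.707, 0.019, -0.706]
contact_force: [1.6, 0.0, 0.4]
gripper_width: 1.001
```

```bash
python3 - <<'E'
from h import *
f=grab('side','s1');P=cloud(f);X,Y,Z=P[...,0],P[...,1],P[...,2]
near=(abs(X-.532)<.05)&(abs(Y-.11)<.05)
Q=P[near&(Z>.14)&(Z<.175)]; print(len(Q),cv2.minAreaRect((Q[:,:2]*1000).astype(np.float32)) if len(Q) else '',np.percentile(Q[:,2],95) if len(Q) else '')
need(.5336,-.2209,.15,np.radians(30))
E
```

```text
355 ((530.849365234375, 110.71676635742188), (49.944252014160156, 14.626630783081055), 3.0643155574798584) 0.1617877853347
t 6.95 pos [535.1 110.4 258.9] xaxis [ 1.100e-02  8.000e-04 -9.999e-01] yaw -1.5179 j [ 0.07 -0.16  1.77  0.    1.52  1.59] F [ 2.  -0.4  4.1] w 84.7
shift [108.6 330.8  20.2] turn 1.1001
```

Emit:
play_rows --pt "0 45 2 -0.17 -1" --pt "0 90 4 -0.34 -1" --pt "0 135 6 -0.51 -1" --pt "0 180 8 -0.68 -1" --pt "0 225 10 -0.85 -1" --pt "0 270 13 -1.02 -1" --pt "0 310 15 -1.19 -1" --pt "0 330 16 -1.36 -1"

```text
time: 7.95
tool_pos: [0.5334, -0.2222, 0.2498]
tool_rot: [-0.46, -0.537, -0.46, 0.537]
contact_force: [-0.4, -0.1, 0.4]
gripper_width: 0.999
```

Emit:
play_rows --pt "0 0 0 -0.17 -1" --pt "0 0 0 -0.34 -1" --pt "0 0 0 -0.51 -1" --pt "0 0 0 -0.68 -1" --pt "0 0 0 -0.68 -1" --pt "0 0 0 -0.68 -1"

```text
time: 8.7
tool_pos: [0.5337, -0.2202, 0.25]
tool_rot: [0.612, 0.355, 0.612, -0.355]
contact_force: [-0.4, 0.1, 0.4]
gripper_width: 1.002
```

```bash
python3 - <<'E'
from h import *
f=grab('wrist','w2');P=cloud(f);X,Y,Z=P[...,0],P[...,1],P[...,2]
m=(Y<-.05)&(Y>-.36)&(X>.40)&(X<.62)&(Z>.0295)&(Z<.0345)
Q=P[m]; print(len(Q),cv2.minAreaRect((Q[:,:2]*1000).astype(np.float32)),np.median(Q[:,2]))
need(.5336,-.2209,.15,np.radians(30))
E
```

```text
5692 ((513.0643920898438, -185.9378662109375), (34.55827331542969, 157.63815307617188), 28.36725425720215) 0.031636235220232706
t 8.75 pos [ 533.7 -220.2  250.1] xaxis [-1.e-04  1.e-04 -1.e+00] yaw 0.5201 j [-0.52 -0.07  1.7   0.    1.51 -1.04] F [-0.7 -0.4 -0.6] w 84.9
shift [100.1  -0.4   0.6] turn -0.0035
```

View pics/w2.png

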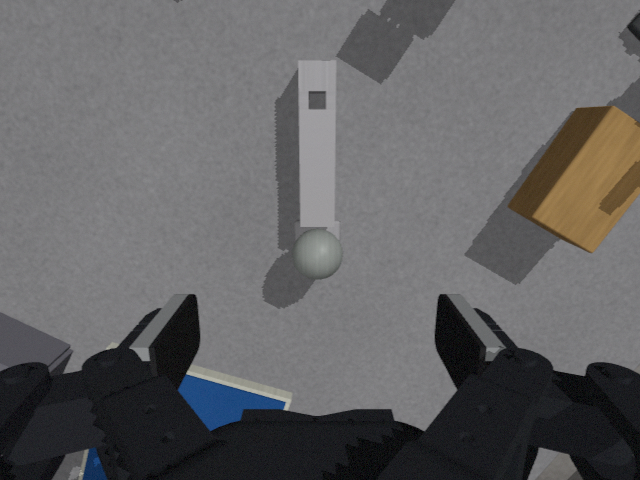

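The ball mount is straight ahead of the jaws, nose at (317,62), hole (317,100), ball (318,253). I'll refine its line from the shank pixels only.

```bash
python3 - <<'E'
from h import *
f={k:v for k,v in np.load('pics/w2.npz').items()};P=cloud(f);Z=P[...,2]
m=(Z>.0295)&(Z<.034); m[:58]=0; m[215:]=0; m[:,:285]=0;m[:,350:]=0
Q=P[m]; r=cv2.minAreaRect((Q[:,:2]*1000).astype(np.float32)); print(r)
C=[];
for v in range(70,210):
    u=np.where(m[v])[0]
    if len(u)>25: C.append((P[v,u[0]]+P[v,u[-1]])/2)
C=np.array(C)[:,:2]; vx,vy,x0,y0=cv2.fitLine((C*1000).astype(np.float32),cv2.DIST_HUBER,0,.01,.01).ravel()
print('dir',np.degrees(np.arctan2(vy,vx)))
d=np.array([vx,vy]); d*=np.sign(d[1]); s=(Q[:,:2]*1000-[x0,y0])@d; n=np.array([x0,y0])+d*np.percentile(s,99.7)
print('nose',n,'origin',n-118*d)
o=(n-118*d)/1000
need(o[0],o[1],.003,np.arctan2(d[1],d[0])-np.pi/2)
E
```

```text
((507.1899719238281, -175.51634216308594), (32.06512451171875, 133.57054138183594), 29.807649612426758)
dir -60.274086
nose [ 474.31480103 -117.65969871] origin [ 532.82526856 -220.1317675 ]
t 8.75 pos [ 533.7 -220.2  250.1] xaxis [-1.e-04  1.e-04 -1.e+00] yaw 0.5201 j [-0.52 -0.07  1.7   0.    1.51 -1.04] F [-0.7 -0.4 -0.6] w 84.9
shift [247.1  -0.7  -0.4] turn 0.0013
```

Emit:
play_rows --pt "60 0 0 0 -1" --pt "120 -1 0 0 -1" --pt "180 -1 0 0 -1" --pt "225 -1 0 0 -1" --pt "242 -1 0 0 -1" --pt "248 -1 0 0 -1" --pt "248 -1 0 0 1" --pt "248 -1 0 0 1"

```text
time: 9.75
tool_pos: [0.5344, -0.2216, 0.0045]
tool_rot: [0.613, 0.354, 0.611, -0.354]
contact_force: [0.3, -0.1, -0.8]
gripper_width: 0.601
```

Emit:
play_rows --pt "0 0 0 0 1" --pt "0 0 0 0 1" --pt "0 0 0 0 1"

```text
time: 10.12
tool_pos: [0.5343, -0.2212, 0.004]
tool_rot: [0.613, 0.354, 0.611, -0.354]
contact_force: [1.4, 1.6, 6.0]
gripper_width: 0.36
```

Emit:
play_rows --pt "-15 0 0 0 1" --pt "-30 0 0 0 1" --pt "-45 0 0 0 1" --pt "-55 0 0 0 1" --pt "-55 0 0 0 1"

```text
time: 10.75
tool_pos: [0.5336, -0.2212, 0.0586]
tool_rot: [0.613, 0.354, 0.611, -0.354]
contact_force: [0.7, 0.4, -8.0]
gripper_width: 0.362
```

```bash
python3 - <<'E'
from h import *
need(.5421,-.0827,.0455,np.radians(3))
E
```

```text
t 10.75 pos [ 533.6 -221.2   58.6] xaxis [ 0.0022 -0.0013 -1.    ] yaw 0.522 j [-0.52  0.11  1.86 -0.    1.17 -1.04] F [ 0.7  0.4 -8. ] w 30.8
shift [  12.9   76.4 -115.8] turn 0.4696
```

Emit:
play_rows --pt "0 13 -20 0.08 1" --pt "0 26 -40 0.16 1" --pt "2 39 -60 0.24 1" --pt "4 52 -79 0.32 1" --pt "7 64 -97 0.4 1" --pt "10 72 -110 0.47 1" --pt "13 76 -116 0.47 1" --pt "13 76 -116 0.47 1"

```text
time: 11.75
tool_pos: [0.5403, -0.082, 0.0435]
tool_rot: [0.513, 0.486, 0.514, -0.487]
contact_force: [0.3, -0.5, -8.5]
gripper_width: 0.363
```

```bash
python3 - <<'E'
from h import *
manip.grab_frame('side')
f=grab('side','s2');P=cloud(f)
g=grab('top','t2');T=cloud(g)
w=grab('wrist','w3');W=cloud(w)
for nm,A in (('side',P),('top',T),('wrist',W)):
    X,Y,Z=A[...,0],A[...,1],A[...,2]
    for lab,m in (('shank',(Z>.06)&(Z<.084)&(Y>-.055)&(Y<.03)&(abs(X-.535)<.03)),('tube',(Z>.076)&(Z<.082)&(Y>.055)&(Y<.16)&(abs(X-.532)<.04))):
        Q=A[m]
        if len(Q)>20:
            r=cv2.minAreaRect((Q[:,:2]*1000).astype(np.float32)); c=np.polyfit(Q[:,1],Q[:,2],1)
            print(nm,lab,len(Q),np.round(r[0],1),np.round(r[1],1),round(r[2],2),'z',np.median(Q[:,2]).round(4),'slope',c[0].round(4),'ymax',np.percentile(Q[:,1],99).round(4))
need(.5421,-.0827,.0455,np.radians(3))
c=np.hstack([f['img'][170:400,240:440],cv2.resize(w['img'],(600,450))[0:230,100:500]])[:,:,::-1]
cv2.imwrite('pics/c3.png',c)
E
```

```text
side shank 502 [535.5 -12.7] [31.9 85.9] 3.08 z 0.0713 slope 0.0006 ymax 0.029
side tube 450 [532.2 102. ] [45.2 96. ] 6.68 z 0.0782 slope 0.0021 ymax 0.1498
top shank 450 [537.5 -12.1] [32.2 82.5] 2.12 z 0.0723 slope 0.0078 ymax 0.0291
top tube 773 [534.8 101.6] [46.7 94. ] 2.67 z 0.079 slope -0.0048 ymax 0.1483
wrist shank 26863 [537.4 -20.2] [32.4 71.2] 2.87 z 0.0721 slope -0.0108 ymax 0.0146
t 11.95 pos [541.  -82.9  44.4] xaxis [ 3.e-04 -3.e-04 -1.e+00] yaw 0.0516 j [-0.29  0.06  1.94 -0.    1.14 -0.34] F [ 0.5 -0.5 -7.9] w 31.0
shift [-1.1  1.1 -0.1] turn -0.0007
```

View pics/c3.png

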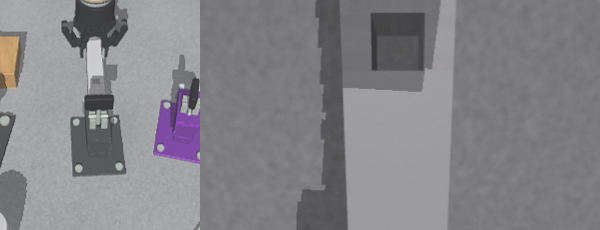

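The side view shows the shank in the jaws lined up in front of the mouth, with the tab across the tube. Compared within each camera, the shank is about 1.2 mm low and 1–2 mm to −x. I'll correct that and enter.

Emit:
play_rows --pt "-1.2 1.2 0 0.006 1" --pt "-1.2 1.2 0 0.006 1" --pt "-1.2 1.2 -10 0.006 1" --pt "-1.2 1.2 -18 0.006 1" --pt "-1.2 1.2 -25 0.006 1" --pt "-1.2 1.2 -32 0.006 1" --pt "-1.2 1.2 -32 0.006 1"

```text
time: 12.82
tool_pos: [0.5403, -0.0496, 0.0453]
tool_rot: [0.512, 0.488, 0.512, -0.488]
contact_force: [0.3, 0.0, -8.6]
gripper_width: 0.365
```

Emit:
play_rows --pt "0 0 -10 0 1" --pt "0 0 -20 0 1" --pt "0 0 -30 0 1" --pt "0 0 -30 0 1"

```text
time: 13.32
tool_pos: [0.5389, -0.0194, 0.0453]
tool_rot: [0.512, 0.488, 0.512, -0.488]
contact_force: [-0.4, -0.4, -8.4]
gripper_width: 0.367
```

Emit:
play_rows --pt "0 0 -10 0 1" --pt "0 0 -20 0 1" --pt "0 0 -28 0 1" --pt "0 0 -35 0 1" --pt "0 0 -39 0 1" --pt "0 0 -39 0 1"

```text
time: 14.08
tool_pos: [0.5372, 0.0189, 0.0454]
tool_rot: [0.512, 0.488, 0.511, -0.488]
contact_force: [0.2, -0.2, -8.3]
gripper_width: 0.364
```

Emit:
play_rows --pt "0 0 -3 0 1" --pt "0 0 -5 0 1" --pt "0 0 -7 0 1" --pt "0 0 -7 0 1"

```text
time: 14.58
tool_pos: [0.5376, 0.0223, 0.0461]
tool_rot: [0.514, 0.486, 0.51, -0.49]
contact_force: [-0.2, -12.8, -6.7]
gripper_width: 0.359
```

Emit:
play_rows --pt "0 0 0 0 0.3" --pt "0 0 0 0 -0.3" --pt "0 0 0 0 -1" --pt "0 0 0 0 -1" --pt "0 0 0 0 -1" --pt "-40 0 0 0 -1" --pt "-100 0 0 0 -1" --pt "-160 0 0 0 -1"

```text
time: 15.58
tool_pos: [0.5365, 0.0259, 0.2068]
tool_rot: [0.511, 0.488, 0.512, -0.488]
contact_force: [0.9, -0.4, -0.4]
gripper_width: 0.999
```

```bash
python3 - <<'E'
from h import *
f=grab('side','s3');P=cloud(f);X,Y,Z=P[...,0],P[...,1],P[...,2]
near=(abs(X-.532)<.05)&(abs(Y-.11)<.05)
Q=P[near&(Z>.14)&(Z<.175)]; print(len(Q),cv2.minAreaRect((Q[:,:2]*1000).astype(np.float32)),np.percentile(Q[:,2],95))
g=grab('top','t3');T=cloud(g);X,Y,Z=T[...,0],T[...,1],T[...,2]
need(.532,.110,.129,np.radians(-87))
c=np.hstack([f['img'][150:380,220:470]])[:,:,::-1]
cv2.imwrite('pics/c4.png',cv2.resize(c,None,fx=2.4,fy=2.4))
E
```

```text
349 ((530.811279296875, 111.31304931640625), (49.98848342895508, 14.613134384155273), 3.1463136672973633) 0.16154118773470122
t 15.675 pos [541.4  25.5 214.9] xaxis [ 0.0157 -0.0013 -0.9999] yaw 0.0464 j [-0.09 -0.15  1.83  0.    1.44 -0.14] F [ 0.9 -0.2  1.3] w 85.1
shift [ 85.6  -6.9 -85. ] turn 1.5648
```

View pics/c4.png

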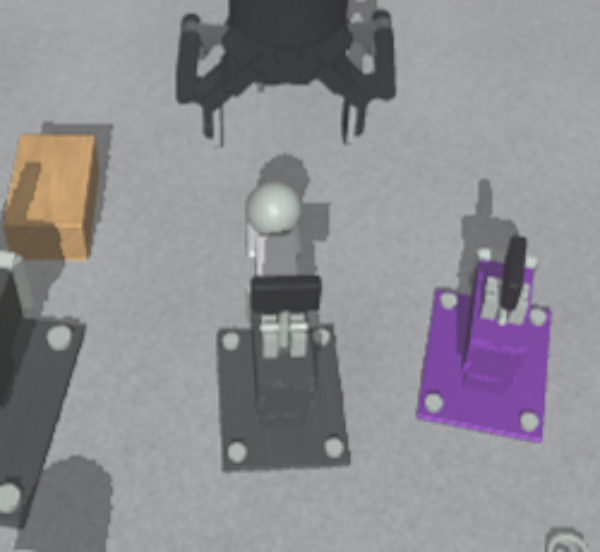

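The mount is in the tube with the ball on top, and the tab still rests across it (crop (285,293)).

Emit:
play_rows --pt "-10 0 -10 0.17 -1" --pt "-25 0 -20 0.34 -1" --pt "-35 -1 -30 0.51 -1" --pt "-35 -2 -42 0.68 -1" --pt "-35 -3 -54 0.85 -1" --pt "-35 -4 -66 1.02 -1" --pt "-35 -5 -77 1.19 -1" --pt "-35 -5 -85 1.36 -1"

```text
time: 16.68
tool_pos: [0.5277, 0.111, 0.2399]
tool_rot: [-0.089, -0.701, -0.089, 0.702]
contact_force: [-0.4, -0.1, 0.6]
gripper_width: 0.997
```

Emit:
play_rows --pt "0 0 0 0.15 -1" --pt "0 0 0 0.2 -1" --pt "0 0 0 0.2 -1" --pt "0 0 0 0.2 -1"

```text
time: 17.18
tool_pos: [0.5279, 0.1104, 0.2401]
tool_rot: [-0.02, -0.707, -0.02, 0.707]
contact_force: [0.7, -0.4, 0.6]
gripper_width: 1.0
```

```bash
python3 - <<'E'
from h import *
w=grab('wrist','w5');W=cloud(w);X,Y,Z=W[...,0],W[...,1],W[...,2]
near=(abs(X-.532)<.05)&(abs(Y-.11)<.05)
Q=W[near&(Z>.15)&(Z<.168)]; print(len(Q),cv2.minAreaRect((Q[:,:2]*1000).astype(np.float32)) if len(Q) else '',np.median(Q[:,2]))
need(.532,.110,.1305,np.radians(-87))
E
```

```text
1675 ((532.7022094726562, 110.11032104492188), (49.38296890258789, 11.754659652709961), 3.1150310039520264) 0.16049199684968837
t 17.225 pos [527.9 110.4 240.2] xaxis [-2.e-04  0.e+00 -1.e+00] yaw -1.5134 j [ 0.07 -0.16  1.8   0.    1.5   1.58] F [-0.2 -0.4 -0.1] w 85.5
shift [109.7   0.6  -4. ] turn 0.0051
```

Emit:
play_rows --pt "40 0.6 -4 0.005 -0.3" --pt "80 0.6 -4 0.005 -0.3" --pt "100 0.6 -4 0.005 -0.3" --pt "110 0.6 -4 0.005 -0.3" --pt "110 0.6 -4 0.005 1" --pt "110 0.6 -4 0.005 1" --pt "110 0.6 -4 0.005 1" --pt "110 0.6 -4 0.005 1"

```text
time: 18.23
tool_pos: [0.5331, 0.1101, 0.1322]
tool_rot: [0.018, 0.708, 0.018, -0.706]
contact_force: [0.1, 0.6, 5.4]
gripper_width: 0.13
```

Emit:
play_rows --pt "0 0 0 0 1" --pt "0 0 0 0 1" --pt "0 0 0 0 1" --pt "-3 0 0 0 1" --pt "-6 0 0 0 1" --pt "-8 0 0 0 1" --pt "-8 0 0 0 1"

```text
time: 19.1
tool_pos: [0.5325, 0.11, 0.136]
tool_rot: [0.018, 0.708, 0.018, -0.706]
contact_force: [9.7, 0.6, -14.0]
gripper_width: 0.127
```

Emit:
play_rows --pt "-2.5 0 0 0 1" --pt "-2.5 0 0 -0.17 1" --pt "-2.5 0 0 -0.34 1" --pt "-2.5 0 0 -0.51 1" --pt "-2.5 0 0 -0.68 1" --pt "-2.5 0 0 -0.85 1" --pt "-2.5 0 0 -1.02 1" --pt "-2.5 0 0 -1.19 1"

```text
time: 20.1
tool_pos: [0.5322, 0.1104, 0.138]
tool_rot: [0.413, 0.575, 0.413, -0.573]
contact_force: [8.7, 2.7, -13.3]
gripper_width: 0.131
```

Emit:
play_rows --pt "0 0 0 -0.17 1" --pt "0 0 0 -0.34 1" --pt "0 0 0 -0.38 1" --pt "0 0 0 -0.38 1"

```text
time: 20.6
tool_pos: [0.532, 0.1105, 0.1379]
tool_rot: [0.512, 0.488, 0.513, -0.487]
contact_force: [8.8, 2.3, -13.1]
gripper_width: 0.128
```

```bash
python3 - <<'E'
from h import *
need(.532,.110,.1135,np.radians(3))
E
```

```text
t 20.6 pos [532.  110.5 137.9] xaxis [ 6.0e-04  1.5e-03 -1.0e+00] yaw 0.051 j [ 0.07 -0.07  1.89  0.    1.32  0.02] F [  8.8   2.3 -13.1] w 10.9
shift [24.4 -0.   0.5] turn -0.0013
```

Emit:
play_rows --pt "4 0 0 0 1" --pt "8 0 0 0 1" --pt "12 0 0 0 1" --pt "16 0 0 0 1" --pt "16 0 0 0 1"

```text
time: 21.22
tool_pos: [0.5321, 0.1105, 0.1227]
tool_rot: [0.512, 0.488, 0.513, -0.487]
contact_force: [7.0, 2.3, -8.7]
gripper_width: 0.126
```

Emit:
play_rows --pt "3 0 0 0 1" --pt "6 0 0 0 1" --pt "9 0 0 0 1" --pt "9 0 0 0 1"

```text
time: 21.72
tool_pos: [0.5322, 0.1105, 0.1144]
tool_rot: [0.512, 0.488, 0.513, -0.487]
contact_force: [6.3, 2.6, -6.6]
gripper_width: 0.126
```

Emit:
play_rows --pt "0 0 0 0 0.5" --pt "0 0 0 0 0" --pt "0 0 0 0 -1" --pt "0 0 0 0 -1" --pt "0 0 0 0 -1" --pt "-40 0 0 0 -1" --pt "-90 0 0 0 -1" --pt "-140 0 0 0 -1"

```text
time: 22.72
tool_pos: [0.5317, 0.1099, 0.2572]
tool_rot: [0.512, 0.487, 0.513, -0.487]
contact_force: [0.7, 0.8, 0.3]
gripper_width: 1.0
```

Emit:
play_rows --pt "-20 0 30 0 -1" --pt "-20 0 80 0 -1" --pt "-20 0 130 0 -1" --pt "-20 0 180 0 -1" --pt "-20 0 220 0 -1" --pt "-20 0 220 0 -1"

```text
time: 23.48
tool_pos: [0.5431, -0.112, 0.2757]
tool_rot: [0.512, 0.488, 0.512, -0.488]
contact_force: [0.5, 1.1, -0.2]
gripper_width: 1.004
```

```bash
python3 - <<'E'
from h import *
f=grab('side','s6'); g=grab('top','t6')
for n,F in (('side',f),('top',g)):
    P=cloud(F);X,Y,Z=P[...,0],P[...,1],P[...,2]
    near=(abs(X-.532)<.05)&(abs(Y-.11)<.05)
    Q=P[near&(Z>.12)&(Z<.175)]; r=cv2.minAreaRect((Q[:,:2]*1000).astype(np.float32)); print(n,np.round(r[0],1),np.round(r[1],1),round(r[2],1),'top z',np.percentile(Q[:,2],95))
    B=P[(abs(X-.538)<.03)&(Y<.0)&(Y>-.09)&(Z>.04)]; 
    if len(B): print('ball zmax',B[:,2].max(),'ymin',B[:,1].min(), 'top at',B[B[:,2].argmax()])
print(manip.state()['contact_force'])
# expect ball centre receiver x=-138
print(532+138*.0523,110-138*.9986)
c=np.hstack([cv2.resize(f['img'][150:380,220:470],None,fx=1.6,fy=1.6),cv2.resize(g['img'][190:420,200:450],None,fx=1.6,fy=1.6)])[:,:,::-1]
cv2.imwrite('pics/c6.png',c)
E
```

```text
side [530.8 112.2] [12.2 49.8] 2.6 top z 0.1439869783304595
ball zmax 0.5344686671545253 ymin -0.08999368066446833 top at [ 0.51026447 -0.03899704  0.53446867]
top [533.2 109.7] [12.2 48.8] 2.6 top z 0.14495509473915452
ball zmax 0.6001693434920019 ymin -0.08998195061926316 top at [ 0.55287363 -0.05881958  0.60016934]
[ 0.04627567 -0.24221448 -0.47429671]
539.2174 -27.80680000000001
```

View pics/c6.png

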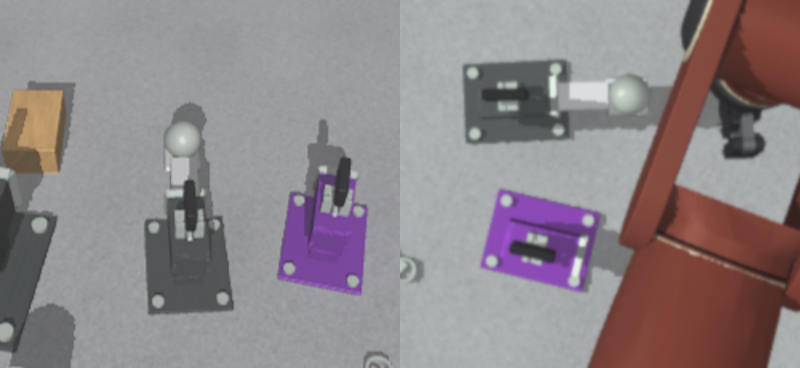

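The mount is in, with the ball on top, and the tab lies along the tube again. I'll compare tab height with the starting frames and check the depth of insertion.

```bash
python3 - <<'E'
from h import *
for n in ['side0','side1','side','top0','top']:
    n={'side1':'s3','side':'s6','top':'t6'}.get(n,n)
    P=cloud(dict(np.load(f'pics/{n}.npz')));X,Y,Z=P[...,0],P[...,1],P[...,2]
    near=(abs(X-.532)<.05)&(abs(Y-.11)<.05)
    q=Z[near&(Z>.12)&(Z<.175)]; t=Z[near&(Z>.077)&(Z<.081)]; Q=q[q>np.percentile(q,95)-.005]
    print(n,'p95',np.percentile(q,95).round(4),'med top',np.median(Q).round(4),'tube',np.median(t).round(4))
    B=P[(abs(X-.538)<.03)&(Y<.0)&(Y>-.09)&(Z>.085)&(Z<.12)]
    if len(B)>20:
        A=np.c_[2*B,np.ones(len(B))]; s=np.linalg.lstsq(A,(B**2).sum(1),rcond=None)[0]; print(' ball',s[:3].round(4),np.sqrt(s[3]+s[:3]@s[:3]).round(4),'top',np.percentile(B[:,2],98).round(4),'ymin/max',B[:,1].min(),B[:,1].max())
E
```

```text
side0 p95 0.144 med top 0.142 tube 0.0785
s3 p95 0.1615 med top 0.1597 tube 0.0786
 ball [ 0.5384 -0.0285  0.0763] 0.0216 top 0.0983 ymin/max -0.04504774123811428 -0.006785918468469987
s6 p95 0.144 med top 0.1419 tube 0.0785
 ball [ 0.5385 -0.0283  0.0756] 0.0222 top 0.0981 ymin/max -0.045292982715879004 -0.005443503777586622
top0 p95 0.145 med top 0.1428 tube 0.079
t6 p95 0.145 med top 0.1426 tube 0.0789
 ball [ 0.5406 -0.0292  0.0775] 0.0214 top 0.0995 ymin/max -0.05082310222778233 -0.008158323377347537
```

Pin height equals its starting value (fully down). The ball centre is about 1.5 mm short of nominal, which is near the measuring error. I'll check with a gentle push on the back of the ball with shut fingers.

Emit:
play_rows --pt "40 -3 0 0 1" --pt "90 -3 0 0 1" --pt "140 -3 0 0 1" --pt "180 -3 0 0 1" --pt "205 -3 0 0 1" --pt "205 -3 0 0 1" --pt "205 -3 -20 0 1" --pt "205 -3 -35 0 1"

```text
time: 24.58
tool_pos: [0.5396, -0.0735, 0.0729]
tool_rot: [0.514, 0.488, 0.512, -0.486]
contact_force: [0.6, -0.0, -0.2]
gripper_width: -0.007
```

Emit:
play_rows --pt "0 0 -4 0 1" --pt "0 0 -8 0 1" --pt "0 0 -11 0 1" --pt "0 0 -13 0 1" --pt "0 0 -13 0 1"

```text
time: 25.2
tool_pos: [0.5384, -0.064, 0.0715]
tool_rot: [0.514, 0.486, 0.511, -0.488]
contact_force: [0.3, -7.3, 2.0]
gripper_width: 0.001
```

Emit:
play_rows --pt "0 0 -1.5 0 1" --pt "0 0 -3 0 1" --pt "0 0 -3 0 1"

```text
time: 25.58
tool_pos: [0.5388, -0.0636, 0.0718]
tool_rot: [0.516, 0.485, 0.51, -0.489]
contact_force: [1.5, -15.3, -1.6]
gripper_width: -0.006
```

It is firm: 15 N with 0.4 mm of movement, so the nose is at the stop. I'll back off.

Emit:
play_rows --pt "0 0 15 0 1" --pt "0 0 40 0 1" --pt "-40 0 60 0 1" --pt "-90 0 80 0 1" --pt "-140 0 100 0 1" --pt "-170 0 120 0 1" --pt "-170 0 120 0 1"

```text
time: 26.45
tool_pos: [0.5452, -0.1806, 0.2443]
tool_rot: [0.514, 0.488, 0.51, -0.487]
contact_force: [-0.1, 0.8, -0.8]
gripper_width: 0.005
```

```bash
python3 - <<'E'
from h import *
f=grab('side','s7');P=cloud(f);X,Y,Z=P[...,0],P[...,1],P[...,2]
near=(abs(X-.532)<.05)&(abs(Y-.11)<.05); q=Z[near&(Z>.12)&(Z<.175)]
B=P[(abs(X-.538)<.03)&(Y<.0)&(Y>-.09)&(Z>.085)&(Z<.12)]
A=np.c_[2*B,np.ones(len(B))]; s=np.linalg.lstsq(A,(B**2).sum(1),rcond=None)[0]; print('tab p95',np.percentile(q,95),'ball',s[:3])
a=cv2.imread('pics/side0.png');d=cv2.absdiff(a,f['img'][:,:,::-1]).max(2)>40
for n,(u0,u1,v0,v1) in dict(carton=(222,262,205,258),tin=(205,252,378,436),wrench=(395,466,370,460)).items(): print(n,'changed px',d[v0:v1,u0:u1].sum())
print(manip.state()['contact_force'],manip.state()['time'])
manip.job_done()
E
```

```text
tab p95 0.14377532996582365 ball [ 0.53893671 -0.02777567  0.07663357]
carton changed px 0
tin changed px 0
wrench changed px 0
[ 0.54671039  0.54294844 -0.15248413] 26.5
the job is handed in; nothing more can be done
```

The job is done and handed in at 26.5 s. I pulled the spring pin of the small dark receiver up, turned it a quarter turn and rested it in its notches. I then slid the ball mount home with the ball on top, let go, and turned the pin back so it went down through the hole.

**Last checks:**
- **Pin:** the tab lies along the tube again. Its height matches the starting frame within 0.3 mm, so the pin is fully down.
- **Mount:** after the pin was down, the camera put the ball about 1.5 mm short of fully home, close to measuring error. I pressed on the back of the ball with shut fingers: at 15 N the fingers advanced only 0.4 mm. A last look put the ball about 1 mm from nominal by the side camera.
- **Other things:** the carton, tin and wrench show no changed pixels in the side view. The gripper was clear and touching nothing at hand-in.

No check failed.

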